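# Roll-check the cell's tie rods

### The job

Take the sprung rolling pad by its grip and with it roll each of the three steel tie rods across the granite plate, at least half a turn on from where it lay unless it starts to rock, pressing lightly (a few newtons, and never more than 13 N on a rod, so stop as soon as a rod pushes back). Lay any rod that rocks or wobbles in the white reject tray with the gripper; leave the straight ones on the plate where they have rolled to, moved only with the pad and never lifted or touched with the fingers. Finish with the pad standing upright on the bench and everything let go, the things beyond the plate undisturbed.

Things in the scene. Friction and masses are not known exactly. Their poses are not given: they have to be found in the camera images.
- plate: dark granite surface plate, 240 (x) x 460 (y) x 40 mm high, no rim, fixed on the bench; the three rods lie on top in three lanes side by side, 150 mm apart along its y, on its half nearer the robot, with room to roll away from the robot (+x). Origin: centre of its underside (top face at z = 40 mm).
- rod_a: steel tie rod lying on the plate along y: 20 mm diameter over 110 mm, an 8 mm long, 12 mm thick stub at each end; 290 g. Straight or bent: a bent one's middle is 2.5 mm off the line of its ends; it lies with the bend sideways, 20 mm tall, and rises to 22.5 mm as it is rolled a quarter turn. The name does not tell which. Origin: mid-length on the axis; y along the rod; x and z turn as it rolls.
- rod_b: steel tie rod lying on the plate along y: 20 mm diameter over 110 mm, an 8 mm long, 12 mm thick stub at each end; 290 g. Straight or bent: a bent one's middle is 2.5 mm off the line of its ends; it lies with the bend sideways, 20 mm tall, and rises to 22.5 mm as it is rolled a quarter turn. The name does not tell which. Origin: mid-length on the axis; y along the rod; x and z turn as it rolls.
- rod_c: steel tie rod lying on the plate along y: 20 mm diameter over 110 mm, an 8 mm long, 12 mm thick stub at each end; 290 g. Straight or bent: a bent one's middle is 2.5 mm off the line of its ends; it lies with the bend sideways, 20 mm tall, and rises to 22.5 mm as it is rolled a quarter turn. The name does not tell which. Origin: mid-length on the axis; y along the rod; x and z turn as it rolls.
- pad: loose rolling pad standing on the bench, 270 g: a wooden grip above a flat rubber-faced shoe (90 mm along x, 120 mm along y, 12 mm thick) on a vertical spring: it yields up to 8 mm at 6 N per mm, then is solid. Origin: centre of the shoe's underside, spring relaxed; z up. Pressed on a rod and moved along x it rolls the rod, which advances half as far. The shoe's y covers the rod's length.
- pad_grip (a point): where to hold the pad: centre of its wooden grip, 60 mm above the pad's origin; grip 22 mm thick along the pad's x, 60 mm wide along y, from 28 to 83 mm up. A bridge 50 (x) x 90 (y) mm lies under it, 22 to 30 mm up. A grip of 40 N holds it firmly. The pad may be set down on any free place of the bench; where it stood is good.
- tray: white open reject tray, fixed on the bench, 110 (x) x 160 (y) x 35 mm high outside, walls and floor 4 to 5 mm; a rod fits in lying along its y. Origin: centre of its underside. It stands on one side of the plate and the pad on the other, either way round.
- bulb: bystander: orange rubber bulb standing on the bench beyond the plate, 56 mm wide, 85 mm high; origin at the centre of its underside.
- spanner: bystander: steel spanner lying on the bench beyond the plate; origin at the centre of its underside.
- pot: bystander: small aluminium pot, 60 mm wide, 50 mm high, on the bench beyond the plate; origin at the centre of its underside.
There are look-alikes about, which are no part of the job. Of the things that look like the tray, take the one that is farthest from the robot's base at the start.

How it is judged:
On the way, in this order (a step that is already met when the one before it is completed fails the run):
1. the bent rod has been pressed and turned under the pad (contact force between pad and rod_b above 1.5 N and angular speed of rod_b above 0.1 rad/s), for 0.04 s.
2. the bent rod lies in the reject tray, let go (height (world z) of rod_b below 0.03 m and contact force between the fingers and rod_b below 0.1 N and x of rod_b in the frame of tray between -0.055 and 0.055 m and y of rod_b in the frame of tray between -0.06 and 0.06 m), for 0.2 s.
At the end, for the whole second after the job is handed in: The bent rod lies flat (within 10 degrees) inside the reject tray, at rest; each straight rod lies at rest on the plate at least 25 mm from where it started (about half a turn is 31 mm); the pad stands upright (within 3 degrees) on the bench, at rest (height (world z) of rod_b below 0.03 m and x of rod_b in the frame of tray between -0.055 and 0.055 m and y of rod_b in the frame of tray between -0.06 and 0.06 m and angle between rod_b's own y axis and vertical between 1.39 and 1.75 rad and linear speed of each of rod_b, rod_a, rod_c, pad below 0.03 m/s and distance of each of rod_a, rod_c from where it was at the start of the episode above 0.025 m and height (world z) of rod_a between 0.045 and 0.055 m and height (world z) of rod_c between 0.045 and 0.055 m and angle between pad's own z axis and vertical below 0.05 rad and height (world z) of pad below 0.01 m); the robot touches nothing.
It fails at once if a rod is pressed by the pad with more than 13 N (contact force between pad and rod_a above 13 N or contact force between pad and rod_b above 13 N or contact force between pad and rod_c above 13 N).
It fails at once if a straight rod is lifted off the plate or falls off it (height (world z) of any of rod_a, rod_c above 0.06 m or height (world z) of any of rod_a, rod_c below 0.04 m).
It fails at once if a straight rod is touched with the fingers (contact force between the fingers and rod_a above 0.5 N or contact force between the fingers and rod_c above 0.5 N).
It fails at once if the bulb, spanner or pot is moved by more than 30 mm (distance of any of bulb, spanner, pot from where it was at the start of the episode above 0.03 m).
It also fails if it takes over 72 s, if anything falls off the work surface, if the arm or the gripper's body presses on something with over 40 N, if the wrist force passes 120 N, or if a joint passes its speed limit or range.

### The arm

A 6-joint arm with a two-finger parallel gripper is mounted at the origin on the work surface. World frame = base frame: x ahead of the robot, y to its left, z up, the work surface at z = 0. Lengths are in m, angles in rad, forces in N, time in s.
With the tool pointing down it reaches from about 0.4 to 0.825 m from the base axis. Payload 7 kg.
Tool frame: the origin (TCP) lies at the very end of the fingers, on their centre line; the grasp point (between the pads) lies arm.hold_point_z behind it (arm.hold_point_z is the distance from the TCP to the grasp point, in m); z points along the fingers, y is the line along which they close (so a half turn about z gives the same grasp; the last joint's range is limited). The gripper opens to 88 mm and grips with 3 to 60 N. Pads are 19 mm wide; open, the fingers measure 130 mm over their backs; the gripper's body (78 mm by 193 mm) begins 47 mm behind the grasp point.
Start: joints at [1.431, 0.359, 0.012, 0, -1.224, -0.288], TCP at [0.28, 0.614, 0.227] pointing down, gripper open.
Joint ranges: [-3.07, 3.07], [-1.43, 2.12], [-1.02, 1.25], [-3.03, 1.67], [-3.05, -0], [-3.03, 3.03]. Speed limits (rad/s): [2.39, 2.39, 3.01, 3.14, 3.14, 3.14].

### API

Orientations are given as [roll, pitch, yaw] about the fixed x, y, z axes, in that order (R = Rz(yaw) Ry(pitch) Rx(roll)).
In Python, from station import arm gives the robot as it stands.
- The arm moves only by the tool run_rows, called after ">>>" by a JSON object that holds its "method" and its "body". Schema: {"type":"object","properties":{"deltas":{"type":"object","properties":{"jaw":{"type":"array","items":{"type":"number"},"minItems":1,"maxItems":20},"sx":{"type":"array","items":{"type":"number"},"minItems":1,"maxItems":20},"sy":{"type":"array","items":{"type":"number"},"minItems":1,"maxItems":20},"sz":{"type":"array","items":{"type":"number"},"minItems":1,"maxItems":20},"turn":{"type":"array","items":{"type":"number"},"minItems":1,"maxItems":20}},"additionalProperties":false,"required":["jaw","sx","sy","sz","turn"]},"squeeze":{"type":"number"},"only":{"type":"string"},"quiet":{"type":"boolean"},"lines":{"type":"string"}},"required":["deltas"],"additionalProperties":false}. deltas is an object with one list for each field, all of the same length, 1 to 20, a row being the entries at one place: jaw (the finger opening in m), sx, sy, sz (the shift in parts of the range, where 1.0 means 0.8 m), turn (a turn about the tool's z in fractions of the full range, 1 being 2 pi rad); each row is the pose to reach, as a shift and turn from the pose commanded when the call began, along the tool's axes at that moment; what a row does not reach only later rows make up. A row lasts 1/12 s, in which the tool goes at most 0.0417 m and 0.125 rad, less where a joint would pass 70% of its speed; a pose out of reach is approached as far as the arm can. The fingers move at their own pace and stop on an object; squeeze is the grip in N (left out, the last holds). Time passes only in rows, so rows that do not move let the fingers close. The tool returns the time, the measured TCP pose, the force, the opening and the grip force at its end. only (a regular expression) keeps the lines of the reply that match it, lines (a string "A,B") keeps lines A to B, and quiet returns only ok. Shift and turn numbers lie between -1 and 1, and a call with a number outside is refused. Input that does not fit is refused with a message, and nothing moves.
- arm.get_state(): the state, without advancing time (a new reading comes with each control period).
- arm.grab_frame(name): name is "side" or "top"; returns the picture (384x512x3 uint8, red, green, blue); there is no depth.
- arm.camera_params(name): a dict with "fx", "fy", "cx", "cy" (pixels), "T" (4x4, takes a point from camera to world coordinates). Camera axes: x right, y down, z forward; pixel columns grow to the right and rows downward; lengths in m; the calibration is good to about 2 mm. A picture is of the moment at which its call begins. camera_params takes no time and is no camera call.
- arm.job_done(): hands the job in; it is judged then, once.
The state is a dict: "t": time; "q": joint angles; "qd": joint speeds; "joint_efforts": joint torques, N m; "eef_pos": TCP position; "ee_rot": TCP orientation; "force": force on the tool from outside, world axes, zero at the start; "moment": the same for the moment, N m; "width": finger opening in m; "gripper_force": force on a finger pad.
Only numpy, scipy, OpenCV 4.12 (cv2) and the standard library are available. Lean on these libraries where they do the work, as an engineer would, in place of code of your own. Each camera call takes 0.05 s, during which the arm holds its last target. There are 200 camera calls.

## Working session

There is one attempt and no reset: what is moved stays moved. The work goes in short steps, Python scripts to look and compute and a tool call to move; the robot and the scene stay as the last step left them, time stands still between calls to the robot, and variables do not carry over. Pictures are saved under pics/ and viewed, at most 10 in all, crops included, and the job is handed in when it is done.

```bash
ls; mkdir -p pics; cat > h.py <<'E'
import numpy as np, cv2
from station import arm
def grab(n,f):
    im=arm.grab_frame(n); cv2.imwrite(f,im[...,::-1]); return im
def ray(n,u,v,z):
    c=arm.camera_params(n);T=np.array(c["T"])
    d=T[:3,:3]@np.array([(u-c["cx"])/c["fx"],(v-c["cy"])/c["fy"],1]);o=T[:3,3]
    return o+d*(z-o[2])/d[2]
def proj(n,p):
    c=arm.camera_params(n);T=np.array(c["T"]);q=T[:3,:3].T@(np.array(p)-T[:3,3])
    return c["fx"]*q[0]/q[2]+c["cx"],c["fy"]*q[1]/q[2]+c["cy"]
E
python3 - <<'E'
from h import *
a=grab("top","pics/top0.png");b=grab("side","pics/side0.png")
print(arm.get_state(),arm.hold_point_z)
for n in("top","side"):
    c=arm.camera_params(n);print(n,c["fx"],c["cx"],c["cy"],np.round(c["T"],3).tolist())
E
```

```text
pics
{'t': 0.1, 'q': array([ 1.43107312e+00,  3.59331930e-01,  1.11623124e-02, -3.18387779e-04,
       -1.22412561e+00, -2.88105135e-01]), 'qd': array([ 0.00050761, -0.00140875,  0.00329977,  0.00110689,  0.00011706,
        0.00176652]), 'joint_efforts': array([-1.45410228e-03, -5.84161592e+01,  2.93751240e+01,  7.01555595e+00,
        1.01350559e-02, -4.59018577e-05]), 'eef_pos': array([0.27989068, 0.61374908, 0.22570899]), 'ee_rot': array([ 3.14007048e+00, -1.38948047e-04, -4.27936641e-01]), 'force': array([-0.82480318,  0.02814405, -0.11314507]), 'moment': array([-0.00222521,  0.00011482,  0.0227229 ]), 'gripper_force': 0.0, 'width': 0.0877449246580995} 0.0188
top 441.79162644408973 257.76759452237474 188.58773980931605 [[0.027, -0.986, 0.162, 0.326], [-0.999, -0.03, -0.017, 0.021], [0.021, -0.162, -0.987, 1.321], [0.0, 0.0, 0.0, 1.0]]
side 393.8348615227012 256.8188562958949 193.5074465180096 [[0.912, -0.286, 0.293, 0.129], [-0.409, -0.671, 0.619, -0.817], [0.02, -0.684, -0.729, 1.014], [0.0, 0.0, 0.0, 1.0]]
```

View pics/top0.png

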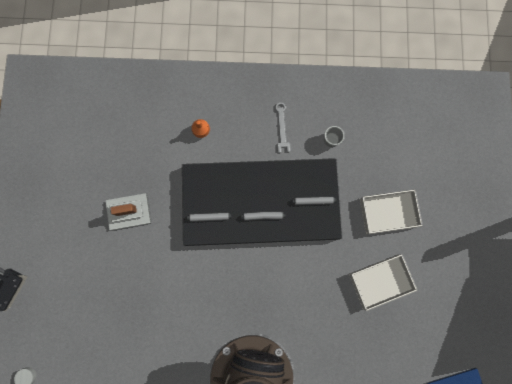

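View pics/side0.png

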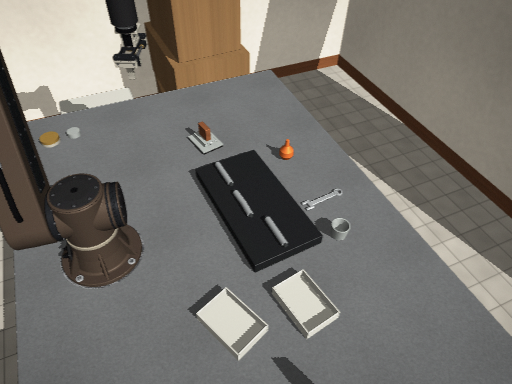

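The top view shows the pad at (125,210), rods at (209,217), (263,216) and (314,201), tray candidates at (392,213) and (384,282), bulb (201,128), spanner (283,128) and pot (334,136). The pale pad shoe could also be taken for a tray. The tray farther from the base is the one at (392,213).

```bash
python3 - <<'E'
from h import *
im=cv2.imread("pics/top0.png");hsv=cv2.cvtColor(im,cv2.COLOR_BGR2HSV)
def rects(m,z,roi,mn=60,name=''):
    x0,y0,x1,y1=roi;k=np.zeros_like(m);k[y0:y1,x0:x1]=m[y0:y1,x0:x1]
    for c in cv2.findContours(k,cv2.RETR_EXTERNAL,cv2.CHAIN_APPROX_NONE)[0]:
        if cv2.contourArea(c)<mn: continue
        P=np.array([ray("top",*p[0],z)[:2] for p in c],np.float32)*1000
        (cx,cy),(w,h),a=cv2.minAreaRect(P)
        print(name,c[:,0].mean(0).round(1),"xy mm",round(cx,1),round(cy,1),"size",round(w,1),round(h,1),"ang",round(a,1))
g=cv2.cvtColor(im,cv2.COLOR_BGR2GRAY)
rects(((g>90)*255).astype('uint8'),.05,(183,165,338,240),60,'rod')
rects(((g<40)*255).astype('uint8'),.04,(170,150,350,250),2000,'plate')
rects(((g>110)*255).astype('uint8'),.035,(355,180,430,240),500,'tray1')
rects(((g>110)*255).astype('uint8'),.035,(345,245,430,315),500,'tray2')
rects(((g>110)*255).astype('uint8'),.012,(95,185,160,240),300,'pad')
m=((hsv[...,0]<14)&(hsv[...,1]>120)&(hsv[...,2]>50)).astype('uint8')*255
rects(m,.083,(95,185,160,240),30,'grip')
rects(m,.06,(185,110,220,145),30,'bulb')
sd=cv2.imread("pics/side0.png")
A=cv2.resize(im[185:240,95:165],None,fx=5.6,fy=5.6,interpolation=2)
B=cv2.resize(im[180:235,180:345],None,fx=4.8,fy=4.8,interpolation=2)
C=cv2.resize(sd[115:160,180:230],None,fx=6,fy=6,interpolation=2)
W=np.zeros((600,800,3),'uint8');W[:B.shape[0],:B.shape[1]]=B[:, :800];W[270:270+A.shape[0],:A.shape[1]]=A;W[270:270+C.shape[0],420:420+C.shape[1]]=C
cv2.imwrite("pics/crop1.png",W)
E
```

```text
rod [208.8 216.2] xy mm 450.8 137.9 size 18.1 109.6 ang 4.1
rod [263. 215.] xy mm 459.3 -17.4 size 18.6 110.5 ang 4.9
rod [314.2 200. ] xy mm 507.1 -165.0 size 17.6 111.3 ang 1.7
tray1 [391.6 215.2] xy mm 489.0 -399.1 size 175.2 228.5 ang 1.6
tray2 [385.9 275.3] xy mm 286.5 -382.2 size 194.7 248.3 ang 1.4
pad [125.  215.2] xy mm 460.6 384.9 size 160.8 195.3 ang 1.8
grip [122.8 209.4] xy mm 460.1 376.3 size 21.3 62.5 ang 12.5
bulb [200.3 128.2] xy mm 709.4 174.6 size 53.7 50.6 ang 46.1
```

View pics/crop1.png

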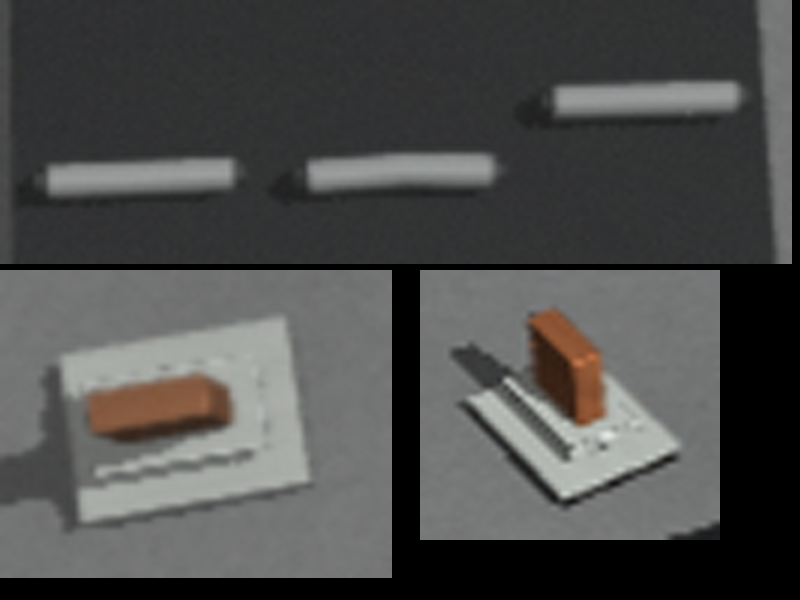

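The crop shows the rod in the middle lane with a slight bend, which I'll test by rolling. It also shows the orange grip on the pale shoe, yawed slightly. I'll refine the shoe and tray with a higher threshold.

```bash
cat >> h.py <<'E'
def rects(n,m,z,roi,mn=60,name=''):
    x0,y0,x1,y1=roi;k=np.zeros(m.shape,'uint8');k[y0:y1,x0:x1]=m[y0:y1,x0:x1]*255
    for c in cv2.findContours(k,cv2.RETR_EXTERNAL,cv2.CHAIN_APPROX_NONE)[0]:
        if cv2.contourArea(c)<mn: continue
        P=np.array([ray(n,*p[0],z)[:2] for p in c],np.float32)*1000
        (cx,cy),(w,h),a=cv2.minAreaRect(P)
        print(name,c[:,0].mean(0).round(1),"xy mm",round(cx,1),round(cy,1),"size",round(w,1),round(h,1),"ang",round(a,1))
E
python3 - <<'E'
from h import *
im=cv2.imread("pics/top0.png");g=cv2.cvtColor(im,cv2.COLOR_BGR2GRAY);h=cv2.cvtColor(im,cv2.COLOR_BGR2HSV)
print("bench",g[230,110],g[200,355],"shoe",g[222,115],g[222,140],"tray",g[215,385],"plate",g[190,250])
m=(g>140)|((h[...,0]<14)&(h[...,1]>120)&(h[...,2]>50))
rects("top",m,.012,(90,180,165,245),300,'pad')
rects("top",g>140,.035,(355,180,430,245),300,'tray1')
rects("top",g>140,.035,(345,245,430,315),300,'tray2')
rects("top",g<52,.04,(170,150,350,255),2000,'plate')
s=cv2.imread("pics/side0.png");hs=cv2.cvtColor(s,cv2.COLOR_BGR2HSV)
rects("side",(hs[...,0]<14)&(hs[...,1]>120)&(hs[...,2]>50),.06,(180,110,230,160),30,'grip-side')
gs=cv2.cvtColor(s,cv2.COLOR_BGR2GRAY)
rects("side",gs>90,.05,(205,160,300,250),30,'rod-side')
print(ray("top",122.8,209.4,.06), arm.get_state()["eef_pos"])
E
```

```text
bench 98 83 shoe 114 170 tray 200 plate 52
pad [127.5 212.8] xy mm 463.3 383.0 size 89.6 119.1 ang 11.8
tray1 [390. 207.] xy mm 484.1 -398.1 size 109.5 161.2 ang 9.6
tray2 [383.9 282.2] xy mm 278.3 -370.4 size 110.4 161.2 ang 22.2
plate [269.4 202.1] xy mm 499.2 -8.9 size 237.5 455.4 ang 4.0
grip-side [204.2 131. ] xy mm 462.4 377.9 size 117.1 37.7 ang 77.3
rod-side [276.1 230.6] xy mm 507.8 -162.1 size 19.1 117.1 ang 3.3Traceback (most recent call last):
  File "<stdin>", line 12, in <module>
  File "h.py", line 16, in rects
    P=np.array([ray(n,*p[0],z)[:2] for p in c],np.float32)*1000
                ~~~^^^^^^^^^^^
  File "h.py", line 6, in ray
    c=arm.camera_params(n);T=np.array(c["T"])
ValueError: time passes only in moves, steps and waits
```

The rows are not in the units I measure in: shifts go in shares of 0.8 m and turns go in shares of 2 pi rad. I convert before sending: 0.2624 m / 0.8 = 0.328, 0.235 m / 0.8 = 0.2938, 0.937 rad / 6.2832 = 0.1491.

```bash
cat >> h.py <<'E'
_P={n:arm.camera_params(n) for n in("top","side")}
class _A: pass
def ray(n,u,v,z):
    c=_P[n];T=np.array(c["T"]);d=T[:3,:3]@np.array([(u-c["cx"])/c["fx"],(v-c["cy"])/c["fy"],1]);o=T[:3,3]
    return o+d*(z-o[2])/d[2]
def to(x,y,z,yawdeg):
    s=arm.get_state();yaw=s["ee_rot"][2];d=np.array([x,y,z])-s["eef_pos"];c,n=np.cos(yaw),np.sin(yaw)
    t=(yaw-np.radians(yawdeg)+np.pi)%(2*np.pi)-np.pi
    print("eef",s["eef_pos"].round(4),"yaw",round(np.degrees(yaw),2),"F",s["force"].round(2),"t",s["t"]);print("tool d",round(c*d[0]+n*d[1],4),round(n*d[0]-c*d[1],4),round(-d[2],4),"turn",round(t,4))
E
sed -i '/^class _A/d' h.py
python3 -c "from h import *;to(.463,.383,.13,-78.2)"
```

```text
eef [0.2799 0.6137 0.2257] yaw -24.52 F [-0.82  0.03 -0.11] t 0.1
tool d 0.2624 0.134 0.0957 turn 0.9369
```

>>> {"method": "run_rows", "body": {"deltas": {"jaw":[0.088,0.088,0.088,0.088,0.088,0.088,0.088,0.088,0.088,0.088,0.088],"sx":[0.0375,0.0875,0.125,0.1688,0.2125,0.25,0.2938,0.328,0.328,0.328,0.328],"sy":[0.0188,0.0438,0.0625,0.0875,0.1088,0.1275,0.15,0.1679,0.1679,0.1679,0.1679],"sz":[0.0125,0.0375,0.05,0.0625,0.075,0.0875,0.1,0.1188,0.1188,0.1188,0.1188],"turn":[0.0191,0.0382,0.0573,0.0764,0.0955,0.1146,0.1337,0.1491,0.1491,0.1491,0.1491]}}}

```text
t: 1.02
eef_pos: [0.4633, 0.3831, 0.1315]
ee_rot: [3.142, -0.0, -1.364]
force: [-0.2, -0.5, -0.9]
width: 0.0878
gripper_force: 0.0
```

```bash
python3 -c "from h import *;to(.463,.383,.041,-78.2)"
```

```text
eef [0.4633 0.3831 0.1315] yaw -78.17 F [-0.16 -0.47 -0.9 ] t 1.0167
tool d 0.0 0.0003 0.0905 turn 0.0005
```

To row units: 0.09 m / 0.8 = 0.1125, 0.065 m / 0.8 = 0.0813.

>>> {"method": "run_rows", "body": {"deltas": {"jaw":[0.088,0.088,0.088,0.088,0.0,0.0,0.0,0.0,0.0,0.0,0.0,0.0],"sx":[0,0,0,0,0,0,0,0,0,0,0,0],"sy":[0,0,0,0,0,0,0,0,0,0,0,0],"sz":[0.0438,0.0813,0.1125,0.1125,0.1125,0.1125,0.1125,0.1125,0.1125,0.1125,0.1125,0.1125],"turn":[0,0,0,0,0,0,0,0,0,0,0,0]}, "squeeze": 40}}

```text
t: 2.02
eef_pos: [0.4632, 0.3831, 0.0419]
ee_rot: [-3.141, 0.0, -1.365]
force: [0.1, 0.3, -1.1]
width: 0.0397
gripper_force: 0.0
```

```bash
python3 - <<'E'
from h import *
a=grab("side","pics/side1.png");to(.463,.383,.15,-78.2)
cv2.imwrite("pics/crop2.png",cv2.resize(a[90:170,160:260,::-1],None,fx=6,fy=6))
E
```

```text
eef [0.4631 0.383  0.0417] yaw -78.2 F [ 0.04 -0.46 -0.22] t 2.0667
tool d 0.0 0.0001 -0.1083 turn -0.0001
```

View pics/crop2.png

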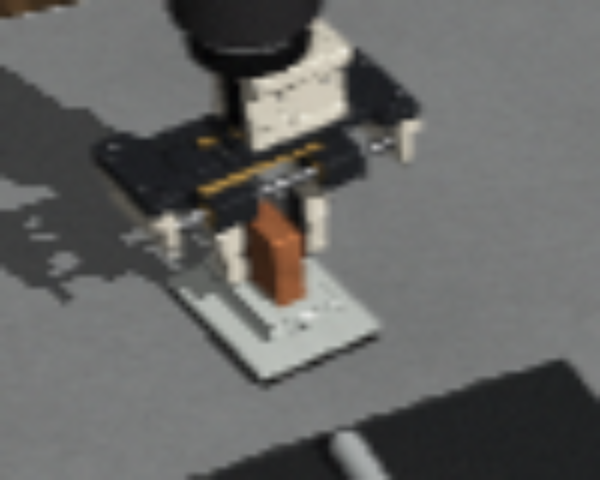

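The crop shows the fingers on both sides of the grip, centred and still closing.

>>> {"method": "run_rows", "body": {"deltas": {"jaw":[0,0,0,0,0,0],"sx":[0,0,0,0,0,0],"sy":[0,0,0,0,0,0],"sz":[0,0,0,0,0,0],"turn":[0,0,0,0,0,0]}, "squeeze": 40}}

```text
t: 2.57
eef_pos: [0.4629, 0.3828, 0.0414]
ee_rot: [3.141, -0.0, -1.365]
force: [-2.1, -0.9, 0.8]
width: 0.022
gripper_force: 40.0
```

>>> {"method": "run_rows", "body": {"deltas": {"jaw":[0,0,0,0,0],"sx":[0,0,0,0,0],"sy":[0,0,0,0,0],"sz":[-0.025,-0.0625,-0.1,-0.125,-0.125],"turn":[0,0,0,0,0]}}}

```text
t: 2.98
eef_pos: [0.465, 0.3852, 0.1464]
ee_rot: [-3.135, 0.005, -1.364]
force: [1.1, 0.9, -2.4]
width: 0.0219
gripper_force: 40.0
```

```bash
python3 -c "from h import *;to(.433,.137,.125,-85.9)"
```

```text
eef [0.465  0.3852 0.1464] yaw -78.15 F [ 1.13  0.86 -2.43] t 2.9833
tool d 0.2363 0.0823 0.0214 turn 0.1352
```

To row units: 0.2363 m / 0.8 = 0.2954, 0.022 m / 0.8 = 0.0275, 0.1352 rad / 6.2832 = 0.0215.

>>> {"method": "run_rows", "body": {"deltas": {"jaw":[0,0,0,0,0,0,0,0,0,0,0,0],"sx":[0.0375,0.0813,0.125,0.175,0.2188,0.2625,0.2954,0.2954,0.2954,0.2954,0.2954,0.2954],"sy":[0.0125,0.0275,0.0438,0.06,0.0763,0.0913,0.1029,0.1029,0.1029,0.1029,0.1029,0.1029],"sz":[0,0,0,0,0,0,0,0.0125,0.0188,0.0188,0.0188,0.0188],"turn":[0.0048,0.0095,0.0159,0.0215,0.0215,0.0215,0.0215,0.0215,0.0215,0.0215,0.0215,0.0215]}}}

```text
t: 3.98
eef_pos: [0.4311, 0.1357, 0.1265]
ee_rot: [3.141, -0.0, -1.499]
force: [-0.7, -0.3, -2.7]
width: 0.022
gripper_force: 40.0
```

```bash
python3 - <<'E'
from h import *
a=grab("side","pics/side2.png");to(.433,.137,.103,-85.9)
b=grab("top","pics/top2.png")
cv2.imwrite("pics/crop3.png",np.hstack([cv2.resize(a[100:220,150:270,::-1],(400,400)),cv2.resize(b[150:270,150:270,::-1],(400,400))]))
f=[]
for i in range(8): arm.grab_frame("top");s=arm.get_state();f.append(np.r_[s["force"],s["eef_pos"]*1000])
print(np.round(f,2))
E
```

```text
eef [0.4311 0.1358 0.1266] yaw -85.89 F [ 0.17  0.65 -2.23] t 4.0333
tool d -0.0011 -0.002 0.0236 turn 0.0002
[[-3.0000e-02 -1.1000e-01 -2.6500e+00  4.3105e+02  1.3564e+02  1.2662e+02]
 [-1.4000e-01  2.8000e-01 -3.6800e+00  4.3099e+02  1.3551e+02  1.2663e+02]
 [ 6.9000e-01 -4.6000e-01 -2.9100e+00  4.3093e+02  1.3539e+02  1.2662e+02]
 [-9.6000e-01  1.0000e-02 -2.2300e+00  4.3090e+02  1.3528e+02  1.2662e+02]
 [-4.0000e-02 -6.2000e-01 -2.8000e+00  4.3090e+02  1.3522e+02  1.2663e+02]
 [ 1.0000e-01 -9.6000e-01 -2.3500e+00  4.3089e+02  1.3513e+02  1.2662e+02]
 [ 3.6000e-01  5.9000e-01 -2.7400e+00  4.3085e+02  1.3505e+02  1.2661e+02]
 [-6.5000e-01 -8.4000e-01 -2.7100e+00  4.3087e+02  1.3503e+02  1.2662e+02]]
```

View pics/crop3.png

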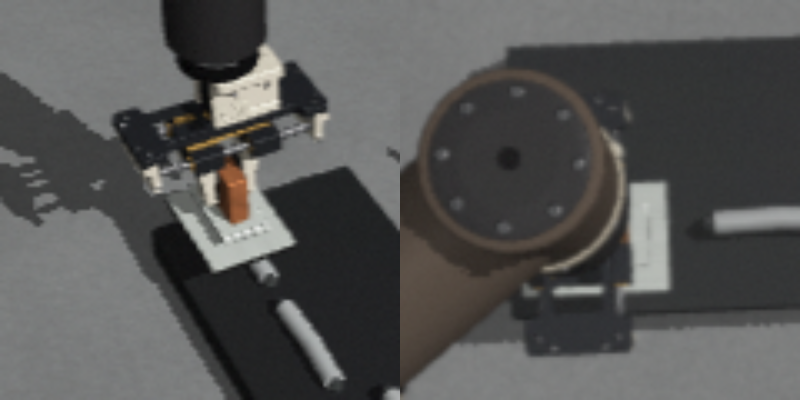

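The crop shows the pad held level over the left rod with its shoe ahead of the rod's end. Now I'll descend finely.

To row units: 0.023 m / 0.8 = 0.0288, -0.003 m / 0.8 = -0.0038.

>>> {"method": "run_rows", "body": {"deltas": {"jaw":[0,0,0,0,0,0],"sx":[-0.0038,-0.0038,-0.0038,-0.0038,-0.0038,-0.0038],"sy":[-0.0025,-0.0025,-0.0025,-0.0025,-0.0025,-0.0025],"sz":[0.0125,0.025,0.0288,0.0288,0.0288,0.0288],"turn":[0,0,0,0,0,0]}}}

```text
t: 4.98
eef_pos: [0.4329, 0.1382, 0.1041]
ee_rot: [-3.141, 0.0, -1.5]
force: [-0.2, 0.6, -3.4]
width: 0.022
gripper_force: 40.0
```

```bash
cat > f.py <<'E'
from h import *
import sys
n=int(sys.argv[1]) if len(sys.argv)>1 else 6;f=[]
for i in range(n): arm.grab_frame("side");s=arm.get_state();f.append(np.r_[s["force"],s["eef_pos"]*1000,s["moment"]*100])
print(np.mean(f,0).round(2),s["t"])
E
python3 f.py
```

```text
[-2.3000e-01 -1.0000e-01 -2.3800e+00  4.3285e+02  1.3823e+02  1.0397e+02
  8.1500e+00 -4.3600e+00  6.6000e-01] 5.2833
```

To row units: 0.002 m / 0.8 = 0.0025, 0.001 m / 0.8 = 0.0013.

>>> {"method": "run_rows", "body": {"deltas": {"jaw":[0,0,0,0],"sx":[0,0,0,0],"sy":[0,0,0,0],"sz":[0.0013,0.0025,0.0025,0.0025],"turn":[0,0,0,0]}}}

```text
t: 5.62
eef_pos: [0.4328, 0.1382, 0.1017]
ee_rot: [-3.141, 0.0, -1.5]
force: [0.5, -0.2, -2.2]
width: 0.0219
gripper_force: 40.0
```

```bash
python3 f.py 4
```

```text
[ 3.0000e-02  1.7000e-01 -1.1300e+00  4.3277e+02  1.3815e+02  1.0166e+02
  8.8000e+00 -9.8900e+00 -4.0000e+00] 5.8167
```

To row units: 0.0005 m / 0.8 = 0.0006.

>>> {"method": "run_rows", "body": {"deltas": {"jaw":[0,0,0],"sx":[0,0,0],"sy":[0,0,0],"sz":[0.0006,0.0006,0.0006],"turn":[0,0,0]}}}

```text
t: 6.07
eef_pos: [0.4328, 0.1382, 0.1012]
ee_rot: [-3.141, 0.0, -1.5]
force: [-0.2, 0.1, 2.1]
width: 0.0216
gripper_force: 40.0
```

```bash
python3 f.py 4
```

```text
[ 1.0000e-01 -3.9000e-01  1.2600e+00  4.3283e+02  1.3818e+02  1.0123e+02
 -4.4100e+00 -1.5680e+01  1.7100e+00] 6.2667
```

To row units: -0.02 m / 0.8 = -0.025, -0.018 m / 0.8 = -0.0225.

>>> {"method": "run_rows", "body": {"deltas": {"jaw":[0,0,0,0,0,0],"sx":[0,0,0,0,0,0],"sy":[-0.0038,-0.01,-0.0163,-0.0225,-0.025,-0.025],"sz":[0,0,0,0,0,0],"turn":[0,0,0,0,0,0]}}}

```text
t: 6.77
eef_pos: [0.4535, 0.1396, 0.101]
ee_rot: [-3.141, -0.0, -1.5]
force: [0.4, -0.8, 2.3]
width: 0.0218
gripper_force: 40.0
```

```bash
python3 f.py 4
```

```text
[ 6.0000e-02 -2.0000e-02  2.2000e+00  4.5282e+02  1.3957e+02  1.0106e+02
  2.4210e+01 -1.6890e+01 -2.5400e+00] 6.9667
```

>>> {"method": "run_rows", "body": {"deltas": {"jaw":[0,0,0,0,0,0,0],"sx":[0,0,0,0,0,0,0],"sy":[-0.0038,-0.01,-0.0163,-0.0225,-0.0288,-0.0338,-0.0338],"sz":[0,0,-0.0001,-0.0003,-0.0003,-0.0003,-0.0003],"turn":[0,0,0,0,0,0,0]}}}

```text
t: 7.55
eef_pos: [0.4805, 0.1415, 0.1012]
ee_rot: [-3.141, -0.0, -1.5]
force: [0.3, 0.9, 2.0]
width: 0.0219
gripper_force: 40.0
```

```bash
python3 f.py 3
```

```text
[-9.0000e-02  1.5300e+00  1.7900e+00  4.7981e+02  1.4145e+02  1.0116e+02
  5.6250e+01 -6.6000e+00 -3.7300e+00] 7.7
```

>>> {"method": "run_rows", "body": {"deltas": {"jaw":[0,0,0,0,0,0,0,0],"sx":[0,0,0,0,0,0,0,0],"sy":[-0.0038,-0.01,-0.0163,-0.0225,-0.0288,-0.0338,-0.0338,-0.0338],"sz":[0,0,0,0,0,0,0,0],"turn":[0,0,0,0,0,0,0,0]}}}

```text
t: 8.37
eef_pos: [0.5068, 0.1433, 0.1012]
ee_rot: [-3.142, 0.0, -1.5]
force: [0.7, 1.2, 1.8]
width: 0.022
gripper_force: 40.0
```

```bash
python3 f.py 4
```

```text
[ 1.1000e-01  1.6000e+00  1.2500e+00  5.0639e+02  1.4332e+02  1.0124e+02
  6.2430e+01 -7.3000e-01 -6.3000e+00] 8.5667
```

To row units: -0.026 m / 0.8 = -0.0325, -0.016 m / 0.8 = -0.02.

>>> {"method": "run_rows", "body": {"deltas": {"jaw":[0,0,0,0],"sx":[0,0,0,0],"sy":[0,0,0,0],"sz":[-0.0075,-0.02,-0.0325,-0.0325],"turn":[0,0,0,0]}}}

```text
t: 8.9
eef_pos: [0.5075, 0.1438, 0.1298]
ee_rot: [-3.139, 0.001, -1.499]
force: [-0.8, -0.4, -2.2]
width: 0.0218
gripper_force: 40.0
```

```bash
python3 -c "from h import *;to(.455,-.017,.104,-85.5)"
```

```text
eef [0.5075 0.1438 0.1298] yaw -85.91 F [-0.78 -0.42 -2.23] t 8.9
tool d 0.1566 0.0638 0.0258 turn -0.0072
```

To row units: 0.1566 m / 0.8 = 0.1958, 0.135 m / 0.8 = 0.1688, -0.007 rad / 6.2832 = -0.0011.

>>> {"method": "run_rows", "body": {"deltas": {"jaw":[0,0,0,0,0,0,0,0,0,0,0],"sx":[0.0375,0.0813,0.125,0.1688,0.1958,0.1958,0.1958,0.1958,0.1958,0.1958,0.1958],"sy":[0.015,0.0338,0.0525,0.0688,0.0798,0.0798,0.0798,0.0798,0.0798,0.0798,0.0798],"sz":[0,0,0,0,0,0.0063,0.0163,0.025,0.0275,0.0275,0.0275],"turn":[-0.0011,-0.0011,-0.0011,-0.0011,-0.0011,-0.0011,-0.0011,-0.0011,-0.0011,-0.0011,-0.0011]}}}

```text
t: 9.82
eef_pos: [0.4541, -0.0168, 0.105]
ee_rot: [3.141, -0.0, -1.492]
force: [-0.7, -0.3, -1.7]
width: 0.0217
gripper_force: 40.0
```

```bash
python3 f.py 4
```

```text
[ 6.0000e-02 -3.6000e-01 -2.3900e+00  4.5419e+02 -1.6910e+01  1.0532e+02
  7.2800e+00 -1.9200e+00  1.1000e-01] 10.0167
```

To row units: 0.003 m / 0.8 = 0.0038, 0.0015 m / 0.8 = 0.0019.

>>> {"method": "run_rows", "body": {"deltas": {"jaw":[0,0,0,0],"sx":[0,0,0,0],"sy":[0,0,0,0],"sz":[0.0019,0.0038,0.0038,0.0038],"turn":[0,0,0,0]}}}

```text
t: 10.35
eef_pos: [0.4538, -0.0175, 0.1022]
ee_rot: [3.141, -0.0, -1.493]
force: [0.3, 0.1, -2.4]
width: 0.0215
gripper_force: 40.0
```

```bash
python3 f.py 4
```

```text
[-9.0000e-02 -6.1000e-01 -2.6600e+00  4.5391e+02 -1.7430e+01  1.0229e+02
  7.3900e+00 -5.3100e+00  2.5200e+00] 10.55
```

To row units: 0.0006 m / 0.8 = 0.0008.

>>> {"method": "run_rows", "body": {"deltas": {"jaw":[0,0,0],"sx":[0,0,0],"sy":[0,0,0],"sz":[0.0008,0.0008,0.0008],"turn":[0,0,0]}}}

```text
t: 10.8
eef_pos: [0.454, -0.0174, 0.1017]
ee_rot: [-3.141, 0.0, -1.493]
force: [0.2, -0.3, -3.0]
width: 0.0217
gripper_force: 40.0
```

```bash
python3 f.py 4
```

```text
[-5.0000e-02  1.2000e-01 -1.8900e+00  4.5400e+02 -1.7390e+01  1.0173e+02
  6.6500e+00 -9.1800e+00 -1.1500e+00] 11.0
```

>>> {"method": "run_rows", "body": {"deltas": {"jaw":[0,0,0],"sx":[0,0,0],"sy":[0,0,0],"sz":[0.0005,0.0005,0.0005],"turn":[0,0,0]}}}

```text
t: 11.25
eef_pos: [0.4541, -0.0174, 0.1014]
ee_rot: [-3.141, -0.0, -1.493]
force: [-0.6, 1.1, -0.5]
width: 0.0219
gripper_force: 40.0
```

```bash
python3 f.py 4
```

```text
[ 8.0000e-02 -3.5000e-01  7.5000e-01  4.5409e+02 -1.7380e+01  1.0141e+02
 -5.1000e-01 -6.8000e+00  2.3200e+00] 11.45
```

3.4 N on the rod. Short roll, in 6 mm steps.

To row units: -0.006 m / 0.8 = -0.0075, -0.004 m / 0.8 = -0.005.

>>> {"method": "run_rows", "body": {"deltas": {"jaw":[0,0,0,0],"sx":[0,0,0,0],"sy":[-0.0025,-0.005,-0.0075,-0.0075],"sz":[0,0,0,0],"turn":[0,0,0,0]}}}

```text
t: 11.78
eef_pos: [0.4605, -0.0169, 0.1014]
ee_rot: [-3.141, -0.0, -1.493]
force: [-1.4, -0.3, 3.1]
width: 0.0217
gripper_force: 40.0
```

```bash
python3 f.py 4
```

```text
[-2.9000e-01 -3.5000e-01  3.1000e+00  4.6018e+02 -1.6960e+01  1.0139e+02
 -2.3530e+01  1.3040e+01 -7.3000e-01] 11.9833
```

To row units: -0.004 m / 0.8 = -0.005, -0.002 m / 0.8 = -0.0025.

>>> {"method": "run_rows", "body": {"deltas": {"jaw":[0,0,0],"sx":[0,0,0],"sy":[-0.0025,-0.005,-0.005],"sz":[0,0,0],"turn":[0,0,0]}}}

```text
t: 12.23
eef_pos: [0.4644, -0.0166, 0.1015]
ee_rot: [-3.141, -0.0, -1.493]
force: [-1.0, -0.6, 3.7]
width: 0.0218
gripper_force: 40.0
```

```bash
python3 f.py 4
```

```text
[-2.5000e-01 -1.1600e+00  5.2400e+00  4.6418e+02 -1.6640e+01  1.0141e+02
 -5.3310e+01  1.2960e+01 -3.0000e-01] 12.4333
```

The force climbed from 3.4 to 7.9 N with z constant, so the middle rod is bent. I'll lift and go to the right rod.

To row units: -0.024 m / 0.8 = -0.03, -0.012 m / 0.8 = -0.015.

>>> {"method": "run_rows", "body": {"deltas": {"jaw":[0,0,0,0,0],"sx":[0,0,0,0,0],"sy":[0,0,0,0,0],"sz":[-0.005,-0.015,-0.03,-0.03,-0.03],"turn":[0,0,0,0,0]}}}

```text
t: 12.85
eef_pos: [0.464, -0.0163, 0.1256]
ee_rot: [-3.14, 0.001, -1.493]
force: [-0.2, -0.1, -3.1]
width: 0.0219
gripper_force: 40.0
```

```bash
python3 -c "from h import *;to(.489,-.164,.104,-87.5)"
```

```text
eef [ 0.464  -0.0163  0.1256] yaw -85.55 F [-0.24 -0.06 -3.1 ] t 12.85
tool d 0.1492 -0.0134 0.0216 turn 0.034
```

To row units: 0.1492 m / 0.8 = 0.1865, 0.13 m / 0.8 = 0.1625, 0.034 rad / 6.2832 = 0.0054.

>>> {"method": "run_rows", "body": {"deltas": {"jaw":[0,0,0,0,0,0,0,0,0,0,0],"sx":[0.0375,0.0813,0.125,0.1625,0.1865,0.1865,0.1865,0.1865,0.1865,0.1865,0.1865],"sy":[-0.0038,-0.0075,-0.0113,-0.015,-0.0168,-0.0168,-0.0168,-0.0168,-0.0168,-0.0168,-0.0168],"sz":[0,0,0,0,0,0.0088,0.0188,0.025,0.0275,0.0275,0.0275],"turn":[0.0054,0.0054,0.0054,0.0054,0.0054,0.0054,0.0054,0.0054,0.0054,0.0054,0.0054]}}}

```text
t: 13.77
eef_pos: [0.4889, -0.1636, 0.1032]
ee_rot: [3.141, -0.0, -1.526]
force: [-0.7, 0.7, -2.5]
width: 0.0216
gripper_force: 40.0
```

```bash
python3 f.py 4
```

```text
[ 2.5000e-01  3.8000e-01 -2.6300e+00  4.8907e+02 -1.6383e+02  1.0357e+02
  7.5300e+00 -4.1400e+00 -4.9000e-01] 13.9667
```

To row units: 0.0016 m / 0.8 = 0.002, 0.001 m / 0.8 = 0.0013.

>>> {"method": "run_rows", "body": {"deltas": {"jaw":[0,0,0,0],"sx":[0,0,0,0],"sy":[0,0,0,0],"sz":[0.0013,0.002,0.002,0.002],"turn":[0,0,0,0]}}}

```text
t: 14.3
eef_pos: [0.4889, -0.1643, 0.1018]
ee_rot: [-3.141, 0.0, -1.527]
force: [1.0, 0.0, -1.9]
width: 0.0215
gripper_force: 40.0
```

```bash
python3 f.py 4
```

```text
[ 8.0000e-02  8.9000e-01 -1.4100e+00  4.8892e+02 -1.6433e+02  1.0175e+02
  3.3840e+01 -4.2400e+00  5.6000e-01] 14.5
```

To row units: 0.0004 m / 0.8 = 0.0005.

>>> {"method": "run_rows", "body": {"deltas": {"jaw":[0,0,0],"sx":[0,0,0],"sy":[0,0,0],"sz":[0.0005,0.0005,0.0005],"turn":[0,0,0]}}}

```text
t: 14.75
eef_pos: [0.4891, -0.1643, 0.1015]
ee_rot: [-3.141, -0.0, -1.527]
force: [-0.9, 1.8, 0.1]
width: 0.0217
gripper_force: 40.0
```

```bash
python3 f.py 4
```

```text
[-6.0000e-02  9.5000e-01  3.3000e-01  4.8902e+02 -1.6433e+02  1.0142e+02
  4.6760e+01 -1.0500e+01  7.0000e-02] 14.95
```

To row units: -0.01 m / 0.8 = -0.0125, -0.007 m / 0.8 = -0.0088.

>>> {"method": "run_rows", "body": {"deltas": {"jaw":[0,0,0,0],"sx":[0,0,0,0],"sy":[-0.0038,-0.0088,-0.0125,-0.0125],"sz":[0.0001,0.0001,0.0001,0.0001],"turn":[0,0,0,0]}}}

```text
t: 15.28
eef_pos: [0.4999, -0.1638, 0.1012]
ee_rot: [-3.141, -0.0, -1.527]
force: [0.1, 2.1, 0.9]
width: 0.022
gripper_force: 40.0
```

```bash
python3 f.py 4
```

```text
[ 1.2000e-01  2.1200e+00  1.9000e+00  4.9918e+02 -1.6381e+02  1.0118e+02
  9.7480e+01 -1.2490e+01  2.1000e+00] 15.4833
```

To row units: -0.022 m / 0.8 = -0.0275, -0.018 m / 0.8 = -0.0225.

>>> {"method": "run_rows", "body": {"deltas": {"jaw":[0,0,0,0,0,0],"sx":[0,0,0,0,0,0],"sy":[-0.0038,-0.01,-0.0163,-0.0225,-0.0275,-0.0275],"sz":[0,-0.0001,-0.0003,-0.0003,-0.0003,-0.0003],"turn":[0,0,0,0,0,0]}}}

```text
t: 15.98
eef_pos: [0.522, -0.1629, 0.1013]
ee_rot: [-3.141, -0.0, -1.527]
force: [-0.4, 2.4, 1.2]
width: 0.0221
gripper_force: 40.0
```

```bash
python3 f.py 4
```

```text
[-1.6000e-01  2.4100e+00  1.3600e+00  5.2096e+02 -1.6294e+02  1.0125e+02
  8.9660e+01 -4.5700e+00  1.6600e+00] 16.1833
```

To row units: -0.021 m / 0.8 = -0.0263, -0.018 m / 0.8 = -0.0225.

>>> {"method": "run_rows", "body": {"deltas": {"jaw":[0,0,0,0,0,0],"sx":[0,0,0,0,0,0],"sy":[-0.0038,-0.01,-0.0163,-0.0225,-0.0263,-0.0263],"sz":[0,0,0,0,0,0],"turn":[0,0,0,0,0,0]}}}

```text
t: 16.68
eef_pos: [0.5428, -0.1619, 0.1013]
ee_rot: [-3.141, -0.0, -1.527]
force: [0.3, 2.2, 2.0]
width: 0.0218
gripper_force: 40.0
```

```bash
python3 f.py 3
```

```text
[ 3.7000e-01  1.8800e+00  1.3200e+00  5.4200e+02 -1.6199e+02  1.0126e+02
  9.1090e+01 -2.3100e+00  7.0000e-01] 16.8333
```

>>> {"method": "run_rows", "body": {"deltas": {"jaw":[0,0,0,0,0,0,0],"sx":[0,0,0,0,0,0,0],"sy":[-0.0038,-0.01,-0.0163,-0.0225,-0.0263,-0.0263,-0.0263],"sz":[0,0,0,0,0,0,0],"turn":[0,0,0,0,0,0,0]}}}

```text
t: 17.42
eef_pos: [0.563, -0.1611, 0.1013]
ee_rot: [3.142, -0.0, -1.527]
force: [0.0, 2.2, 1.6]
width: 0.0218
gripper_force: 40.0
```

```bash
python3 f.py 3
```

```text
[ 2.6000e-01  1.9700e+00  1.0600e+00  5.6270e+02 -1.6110e+02  1.0133e+02
  8.8410e+01  1.0000e-01 -3.6700e+00] 17.5667
```

To row units: -0.04 m / 0.8 = -0.05, -0.02 m / 0.8 = -0.025.

>>> {"method": "run_rows", "body": {"deltas": {"jaw":[0,0,0,0,0],"sx":[0,0,0,0,0],"sy":[0,0,0,0,0],"sz":[-0.0075,-0.025,-0.05,-0.05,-0.05],"turn":[0,0,0,0,0]}}}

```text
t: 17.98
eef_pos: [0.5631, -0.1613, 0.1424]
ee_rot: [-3.14, -0.0, -1.527]
force: [-0.4, -1.0, -3.0]
width: 0.0217
gripper_force: 40.0
```

```bash
python3 -c "from h import *;to(.463,.383,.0425,-78.2)"
```

```text
eef [ 0.5631 -0.1613  0.1424] yaw -87.5 F [-0.44 -1.03 -3.  ] t 17.9833
tool d -0.5481 0.0762 0.0999 turn -0.1623
```

To row units: -0.5481 m / 0.8 = -0.6851, -0.53 m / 0.8 = -0.6625, -0.1623 rad / 6.2832 = -0.0258.

>>> {"method": "run_rows", "body": {"deltas": {"jaw":[0,0,0,0,0,0,0,0,0,0,0,0,0,0,0,0,0,0,0,0],"sx":[-0.0375,-0.0813,-0.125,-0.175,-0.225,-0.275,-0.325,-0.375,-0.425,-0.475,-0.525,-0.575,-0.625,-0.6625,-0.6851,-0.6851,-0.6851,-0.6851,-0.6851,-0.6851],"sy":[0.005,0.0113,0.0175,0.0238,0.0313,0.0388,0.045,0.0525,0.0588,0.0663,0.0725,0.08,0.0875,0.0921,0.0953,0.0953,0.0953,0.0953,0.0953,0.0953],"sz":[0,0,0,0,0,0,0,0,0,0,0,0,0,0,0,0.0375,0.075,0.1,0.1063,0.1063],"turn":[-0.0032,-0.0064,-0.0095,-0.0127,-0.0159,-0.0191,-0.0223,-0.0258,-0.0258,-0.0258,-0.0258,-0.0258,-0.0258,-0.0258,-0.0258,-0.0258,-0.0258,-0.0258,-0.0258,-0.0258]}}}

```text
t: 19.65
eef_pos: [0.4618, 0.3813, 0.0541]
ee_rot: [3.138, -0.004, -1.365]
force: [-0.5, 0.4, -1.8]
width: 0.0217
gripper_force: 40.0
```

```bash
python3 - <<'E'
from h import *
to(.463,.383,.0425,-78.2)
im=grab("top","pics/top3.png")[...,::-1];g=cv2.cvtColor(im,cv2.COLOR_BGR2GRAY)
rects("top",g>90,.05,(183,163,338,240),60,'rod')
cv2.imwrite("pics/crop4.png",cv2.resize(im[150:250,90:350],(780,300),interpolation=2))
E
```

```text
eef [0.4618 0.3813 0.0541] yaw -78.22 F [-0.5   0.38 -1.84] t 19.65
tool d -0.0014 -0.0015 0.0116 turn -0.0003
rod [263.  215.1] xy mm 458.5 -18.8 size 19.5 112.9 ang 3.5
rod [208.5 203.7] xy mm 487.1 140.9 size 18.3 112.8 ang 4.1
rod [313.3 187.5] xy mm 542.5 -164.7 size 17.8 111.8 ang 1.8
```

View pics/crop4.png

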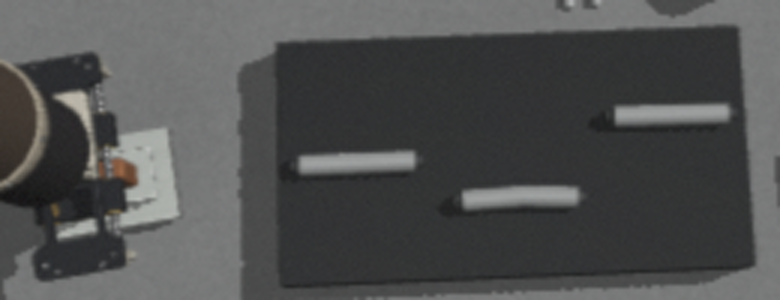

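The crop shows both straight rods advanced (36 and 35 mm, now at (208,204) and (313,188)). The bent one has rocked back to (263,215). I'll set the pad down next.

To row units: 0.0118 m / 0.8 = 0.0148, 0.01 m / 0.8 = 0.0125.

>>> {"method": "run_rows", "body": {"deltas": {"jaw":[0,0,0,0,0,0],"sx":[0,0,0,0,0,0],"sy":[0,0,0,0,0,0],"sz":[0.0075,0.0125,0.0148,0.0148,0.0148,0.0148],"turn":[0,0,0,0,0,0]}}}

```text
t: 20.2
eef_pos: [0.4628, 0.3833, 0.045]
ee_rot: [-3.141, 0.0, -1.365]
force: [-0.0, 0.3, -2.0]
width: 0.0217
gripper_force: 40.0
```

```bash
python3 f.py 3
```

```text
[-1.4000e-01  3.0000e-02 -2.4700e+00  4.6274e+02  3.8331e+02  4.4900e+01
  5.7100e+00 -1.1900e+00 -7.2000e-01] 20.35
```

To row units: 0.003 m / 0.8 = 0.0038, 0.0015 m / 0.8 = 0.0019.

>>> {"method": "run_rows", "body": {"deltas": {"jaw":[0,0,0,0],"sx":[0,0,0,0],"sy":[0,0,0,0],"sz":[0.0019,0.0038,0.0038,0.0038],"turn":[0,0,0,0]}}}

```text
t: 20.68
eef_pos: [0.4627, 0.3833, 0.0417]
ee_rot: [-3.141, 0.0, -1.365]
force: [-1.4, -0.1, -0.0]
width: 0.0218
gripper_force: 40.0
```

```bash
python3 f.py 3
```

```text
[-4.2000e-01  7.1000e-01 -9.4000e-01  4.6268e+02  3.8329e+02  4.1680e+01
  1.3930e+01  1.1490e+01  1.0100e+00] 20.8333
```

To row units: -0.1 m / 0.8 = -0.125, -0.03 m / 0.8 = -0.0375.

>>> {"method": "run_rows", "body": {"deltas": {"jaw":[0.088,0.088,0.088,0.088,0.088,0.088,0.088,0.088,0.088,0.088,0.088,0.088,0.088],"sx":[0,0,0,0,0,0,0,0,0,0,0,0,0],"sy":[0,0,0,0,0,0,0,0,0,0,0,0,0],"sz":[0,0,0,0,0,0,0,0,0,-0.0375,-0.0813,-0.125,-0.125],"turn":[0,0,0,0,0,0,0,0,0,0,0,0,0]}}}

```text
t: 21.92
eef_pos: [0.4654, 0.3861, 0.1491]
ee_rot: [-3.133, 0.006, -1.363]
force: [1.2, 1.0, 1.2]
width: 0.0875
gripper_force: 0.0
```

```bash
python3 -c "from h import *;to(.4585,-.018,.0435,-85.8)"
```

```text
eef [0.4654 0.3861 0.1491] yaw -78.11 F [1.21 0.98 1.16] t 21.9167
tool d 0.394 0.0901 0.1056 turn 0.1343
```

To row units: 0.392 m / 0.8 = 0.49, 0.0863 m / 0.8 = 0.1079, 0.1343 rad / 6.2832 = 0.0214.

>>> {"method": "run_rows", "body": {"deltas": {"jaw":[0.088,0.088,0.088,0.088,0.088,0.088,0.088,0.088,0.088,0.088,0.088,0.088,0.088,0.088],"sx":[0.0375,0.0813,0.125,0.175,0.225,0.275,0.325,0.375,0.425,0.4625,0.49,0.49,0.49,0.49],"sy":[0.0088,0.0175,0.0275,0.0388,0.05,0.0613,0.0713,0.0825,0.0938,0.1019,0.1079,0.1079,0.1079,0.1079],"sz":[0,0,0,0,0,0,0,0,0,0,0,0,0,0],"turn":[0.0032,0.008,0.0127,0.0159,0.0214,0.0214,0.0214,0.0214,0.0214,0.0214,0.0214,0.0214,0.0214,0.0214]}}}

```text
t: 23.08
eef_pos: [0.4585, -0.0182, 0.1416]
ee_rot: [-3.141, 0.0, -1.5]
force: [-0.3, 0.5, -0.6]
width: 0.0873
gripper_force: 0.0
```

```bash
python3 - <<'E'
from h import *
to(.4585,-.018,.0435,-85.8)
im=grab("top","pics/top4.png")[...,::-1];g=cv2.cvtColor(im,cv2.COLOR_BGR2GRAY);h=cv2.cvtColor(im,cv2.COLOR_BGR2HSV)
rects("top",(g>140)|((h[...,0]<14)&(h[...,1]>120)&(h[...,2]>50)),.012,(90,180,165,245),300,'pad')
b=grab("side","pics/side4.png")[...,::-1]
cv2.imwrite("pics/crop5.png",cv2.resize(b[80:260,170:350],(600,600),interpolation=2))
E
```

```text
eef [ 0.4585 -0.0182  0.1416] yaw -85.93 F [-0.29  0.51 -0.61] t 23.0833
tool d -0.0002 -0.0 0.0981 turn -0.0022
pad [125.8 203.3] xy mm 485.3 387.9 size 49.3 119.8 ang 12.3
```

View pics/crop5.png

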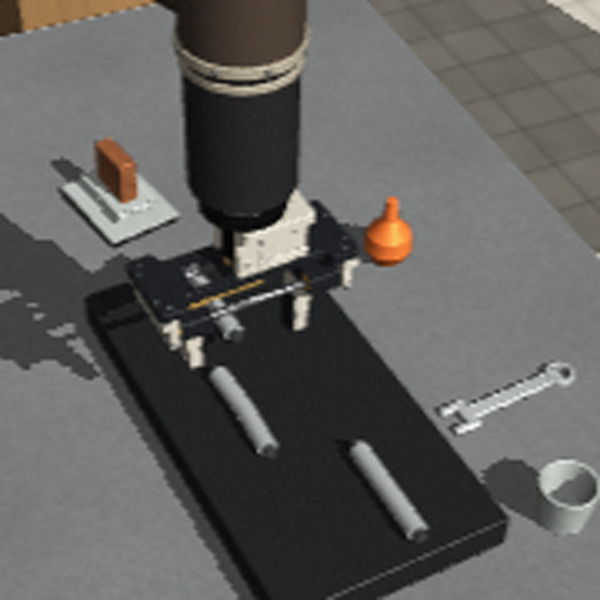

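The crop shows the pad upright at its old place, and the open fingers poised across the bent rod.

To row units: 0.097 m / 0.8 = 0.1213, 0.094 m / 0.8 = 0.1175.

>>> {"method": "run_rows", "body": {"deltas": {"jaw":[0.088,0.088,0.088,0.088,0.088,0.088,0.088,0.088],"sx":[0,0,0,0,0,0,0,0],"sy":[0,0,0,0,0,0,0,0],"sz":[0.0375,0.075,0.1063,0.1175,0.1213,0.1213,0.1213,0.1213],"turn":[0,0,0,0,0,0,0,0]}, "squeeze": 30}}

```text
t: 23.85
eef_pos: [0.4595, -0.0177, 0.0459]
ee_rot: [-3.139, 0.001, -1.498]
force: [0.1, 0.7, 0.7]
width: 0.0878
gripper_force: 0.0
```

>>> {"method": "run_rows", "body": {"deltas": {"jaw":[0,0,0,0,0,0,0,0,0,0,0,0,0,0,0],"sx":[0,0,0,0,0,0,0,0,0,0,0,0,0,0,0],"sy":[0,0,0,0,0,0,0,0,0,0,0,0,0,0,0],"sz":[0,0,0,0,0,0,0,0,0,0,0,0,0,0,0],"turn":[0,0,0,0,0,0,0,0,0,0,0,0,0,0,0]}, "squeeze": 30}}

```text
t: 25.1
eef_pos: [0.4582, -0.0183, 0.0445]
ee_rot: [3.141, -0.0, -1.499]
force: [-0.9, -0.4, -0.7]
width: 0.0191
gripper_force: 30.0
```

To row units: -0.1 m / 0.8 = -0.125, -0.075 m / 0.8 = -0.0938.

>>> {"method": "run_rows", "body": {"deltas": {"jaw":[0,0,0,0,0,0,0],"sx":[0,0,0,0,0,0,0],"sy":[0,0,0,0,0,0,0],"sz":[-0.0125,-0.05,-0.0938,-0.125,-0.125,-0.125,-0.125],"turn":[0,0,0,0,0,0,0]}}}

```text
t: 25.68
eef_pos: [0.4575, -0.0183, 0.1437]
ee_rot: [3.14, 0.0, -1.499]
force: [0.1, -0.7, -2.2]
width: 0.0195
gripper_force: 30.0
```

```bash
python3 - <<'E'
from h import *
to(.484,-.398,.012,-80.4)
b=grab("side","pics/side5.png")[...,::-1]
cv2.imwrite("pics/crop6.png",cv2.resize(b[60:220,170:330],(480,480),interpolation=2))
E
```

```text
eef [ 0.4575 -0.0183  0.1437] yaw -85.91 F [ 0.12 -0.73 -2.19] t 25.6833
tool d 0.3806 0.0006 0.1317 turn -0.0962
```

View pics/crop6.png

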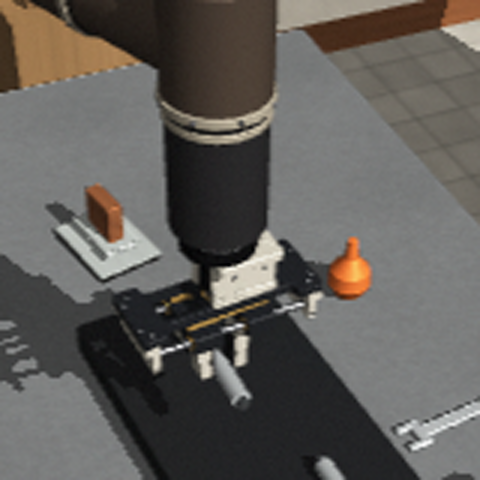

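The crop shows the bent rod held across the fingers, level. It goes to the far tray now.

The rows are not in the units I measure in: shifts go in shares of 0.8 m and turns go in shares of 2 pi rad. I convert before sending: 0.3806 m / 0.8 = 0.4758, 0.05 m / 0.8 = 0.0625, -0.05 rad / 6.2832 = -0.008.

>>> {"method": "run_rows", "body": {"deltas": {"jaw":[0,0,0,0,0,0,0,0,0,0,0,0,0,0,0,0,0,0],"sx":[0.0313,0.0688,0.1125,0.1563,0.2,0.2438,0.2875,0.3313,0.375,0.4125,0.4438,0.4625,0.4758,0.4758,0.4758,0.4758,0.4758,0.4758],"sy":[0,0,0,0,0,0,0,0,0,0,0,0,0.0008,0.0008,0.0008,0.0008,0.0008,0.0008],"sz":[0,0,0,0,0,0,0,0,0,0,0,0,0,0.0375,0.0625,0.075,0.075,0.075],"turn":[-0.0016,-0.0048,-0.008,-0.0111,-0.0153,-0.0153,-0.0153,-0.0153,-0.0153,-0.0153,-0.0153,-0.0153,-0.0153,-0.0153,-0.0153,-0.0153,-0.0153,-0.0153]}}}

```text
t: 27.23
eef_pos: [0.4851, -0.3974, 0.0844]
ee_rot: [3.14, 0.0, -1.402]
force: [0.7, -0.3, -1.2]
width: 0.0188
gripper_force: 30.0
```

```bash
python3 - <<'E'
from h import *
to(.484,-.398,.011,-80.4)
a=grab("top","pics/top6.png")[...,::-1];b=grab("side","pics/side6.png")[...,::-1]
cv2.imwrite("pics/crop7.png",np.hstack([cv2.resize(a[150:250,340:440],(400,400)),cv2.resize(b[230:350,230:350],(400,400))]))
E
```

```text
eef [ 0.4851 -0.3974  0.0844] yaw -80.31 F [ 0.74 -0.28 -1.16] t 27.2333
tool d 0.0004 0.0012 0.0734 turn 0.0015
```

View pics/crop7.png

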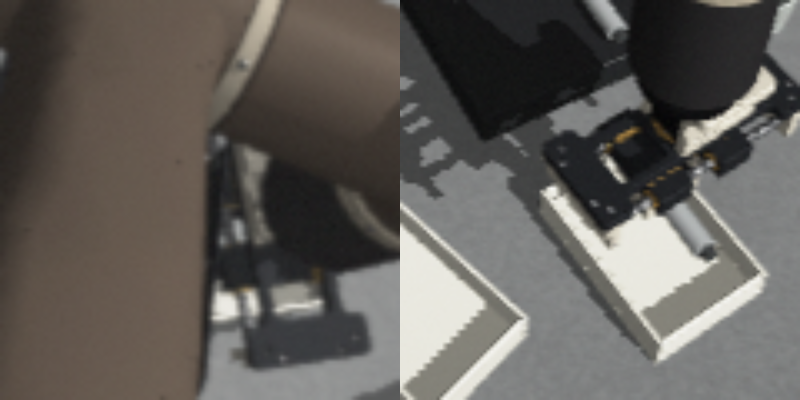

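The crop shows the rod above the far tray, aligned with its length.

To row units: 0.071 m / 0.8 = 0.0888, 0.065 m / 0.8 = 0.0813.

>>> {"method": "run_rows", "body": {"deltas": {"jaw":[0,0,0,0,0,0,0,0],"sx":[0,0,0,0,0,0,0,0],"sy":[0.0013,0.0013,0.0013,0.0013,0.0013,0.0013,0.0013,0.0013],"sz":[0.025,0.05,0.0688,0.0813,0.0888,0.0888,0.0888,0.0888],"turn":[0,0,0,0,0,0,0,0]}}}

```text
t: 28.0
eef_pos: [0.4849, -0.3984, 0.0148]
ee_rot: [-3.14, -0.001, -1.402]
force: [0.5, -0.3, -2.4]
width: 0.019
gripper_force: 30.0
```

```bash
python3 f.py 2
```

```text
[ 3.8000e-01  4.2000e-01 -2.8300e+00  4.8485e+02 -3.9840e+02  1.4710e+01
  7.3300e+00 -1.5500e+00  4.0000e-02] 28.1
```

To row units: 0.004 m / 0.8 = 0.005, 0.0025 m / 0.8 = 0.0031.

>>> {"method": "run_rows", "body": {"deltas": {"jaw":[0,0,0,0],"sx":[0,0,0,0],"sy":[0,0,0,0],"sz":[0.0031,0.005,0.005,0.005],"turn":[0,0,0,0]}}}

```text
t: 28.43
eef_pos: [0.484, -0.398, 0.0095]
ee_rot: [3.141, 0.0, -1.403]
force: [-0.6, 0.6, -2.7]
width: 0.0192
gripper_force: 30.0
```

>>> {"method": "run_rows", "body": {"deltas": {"jaw":[0.03,0.03,0.04,0.04,0.04,0.04,0.04,0.04,0.04,0.04,0.04,0.04,0.04],"sx":[0,0,0,0,0,0,0,0,0,0,0,0,0],"sy":[0,0,0,0,0,0,0,0,0,0,0,0,0],"sz":[0,0,0,0,0,0,-0.0125,-0.0375,-0.075,-0.125,-0.175,-0.175,-0.175],"turn":[0,0,0,0,0,0,0,0,0,0,0,0,0]}}}

```text
t: 29.52
eef_pos: [0.4858, -0.3989, 0.1539]
ee_rot: [-3.136, -0.004, -1.403]
force: [-0.6, -0.8, -1.3]
width: 0.0398
gripper_force: 0.0
```

```bash
python3 -c "from h import *;to(.4,-.05,.2,-85)"
```

```text
eef [ 0.4858 -0.3989  0.1539] yaw -80.36 F [-0.63 -0.75 -1.32] t 29.5167
tool d -0.3583 0.0261 -0.0461 turn 0.081
```

To row units: -0.3 m / 0.8 = -0.375, -0.05 m / 0.8 = -0.0625.

>>> {"method": "run_rows", "body": {"deltas": {"jaw":[0.04,0.04,0.04,0.04,0.04,0.04,0.04,0.04,0.04,0.04,0.04,0.04],"sx":[-0.0375,-0.0813,-0.125,-0.175,-0.225,-0.275,-0.325,-0.3625,-0.375,-0.375,-0.375,-0.375],"sy":[0,0,0,0,0,0,0,0,0,0,0,0],"sz":[-0.0125,-0.025,-0.0375,-0.05,-0.0625,-0.075,-0.075,-0.075,-0.075,-0.075,-0.075,-0.075],"turn":[0,0,0,0,0,0,0,0,0,0,0,0]}}}

```text
t: 30.52
eef_pos: [0.4339, -0.1027, 0.2093]
ee_rot: [3.141, -0.0, -1.403]
force: [0.0, -0.6, 0.9]
width: 0.0398
gripper_force: 0.0
```

```bash
python3 - <<'E'
from h import *
to(.4,-.05,.2,-85)
a=grab("top","pics/top7.png")[...,::-1];b=grab("side","pics/side7.png")[...,::-1]
g=cv2.cvtColor(a,cv2.COLOR_BGR2GRAY);h=cv2.cvtColor(a,cv2.COLOR_BGR2HSV)
rects("top",(g>140)|((h[...,0]<14)&(h[...,1]>120)&(h[...,2]>50)),.012,(90,180,165,245),300,'pad')
rects("top",(g>90),.05,(183,163,240,230),100,'rod')
rects("top",(h[...,0]<14)&(h[...,1]>120)&(h[...,2]>50),.06,(185,110,220,145),30,'bulb')
W=np.zeros((600,800,3),'uint8');W[:,:400]=cv2.resize(b[100:340,190:350],(400,600));W[:300,400:]=cv2.resize(a[175:250,340:440],(400,300));W[300:,400:]=cv2.resize(a[90:247,90:300],(400,300))
cv2.imwrite("pics/crop8.png",W)
E
```

```text
eef [ 0.4339 -0.1027  0.2093] yaw -80.37 F [ 0.05 -0.56  0.89] t 30.5167
tool d -0.0577 0.0246 0.0093 turn 0.0807
pad [127.3 212. ] xy mm 465.2 383.7 size 90.1 119.8 ang 11.8
bulb [200.3 128.1] xy mm 709.5 174.6 size 53.6 50.6 ang 46.1
```

View pics/crop8.png

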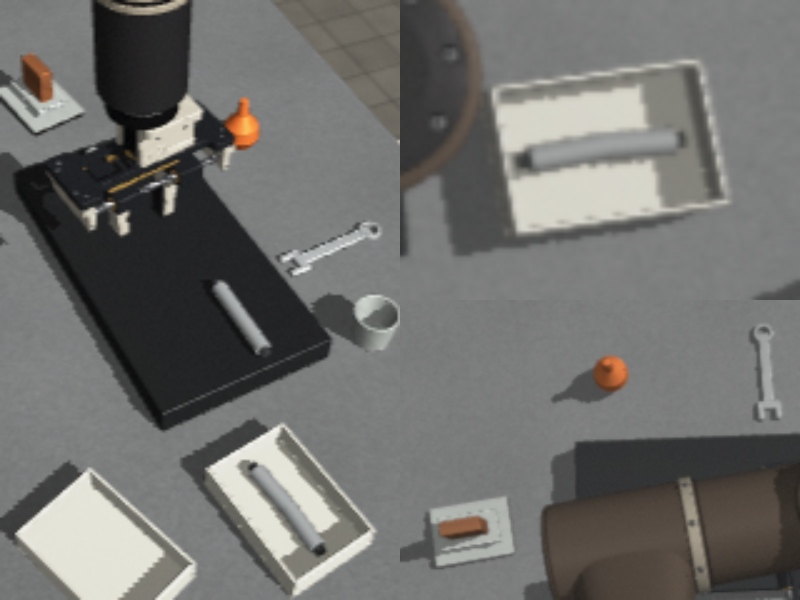

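The crop shows the bent rod lying flat in the far tray. The pad is upright at its old place, the bystanders haven't moved, the right straight rod is on the plate and the gripper is clear.

```bash
python3 -c "
from station import arm
print(arm.job_done())"
```

```text
the job is handed in; nothing more can be done
None
```

I handed in the job at about 30.5 s: the middle rod was bent and now lies let go in the far tray, the two straight rods were rolled about 36 and 35 mm and left on the plate, and the pad stands upright on the bench; no result was returned.

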